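Take the squeeze-and-turn safety cap off a tablet tub

ROBOT

A 6-joint arm with a two-finger parallel gripper is mounted at the origin on the work surface. World frame = base frame: x ahead of the robot, y to its left, z up, the work surface at z = 0. Lengths are in m, angles in rad, forces in N, time in s.
With the tool pointing down it reaches from about 0.35 to 0.875 m from the base axis. Payload 15.5 kg.
Tool frame: the origin (TCP) lies at the very end of the fingers, on their centre line; the grasp point (between the pads) lies grip_depth behind it (grip_depth is the distance from the TCP to the grasp point, in m); z points along the fingers, y is the line along which they close (so a half turn about z gives the same grasp; the last joint's range is limited). The gripper opens to 85 mm and grips with 20 to 120 N. Pads are 22 mm wide; open, the fingers measure 114 mm over their backs; the gripper's body (76 mm by 85 mm) begins 54 mm behind the grasp point. The pads swing forward as they close: fully open they stand 13 mm farther back than shut.
Start: joints at [1.016, 0.494, 1.345, -0, 1.302, -0.096], TCP at [0.277, 0.56, 0.231] pointing down, gripper open.
Joint ranges: [-2.91, 2.91], [-0.82, 2.16], [0.22, 2.67], [-1.22, 4.37], [0.12, 2.79], [-3.08, 3.08]. Speed limits (rad/s): [1.89, 1.89, 2.57, 3.01, 3.01, 3.01].

INTERFACE

Orientations are given as a unit quaternion [w, x, y, z].
In Python, from workcell import get_obs, snapshot, hand_in, grip_depth gives the robot as it stands.
- The arm moves only by the shell command python3 -m crank 'ROWS' [OPENING] [FORCE]. ROWS is a JSON object of lists of equal length, an entry for each row: "travel": the shift along the world's x, y, z in cm, a list of three; "rotation": the turn, a rotation vector about the world's x, y, z in rad, a list of three. A call has 1 to 20 rows; each row shifts and turns the commanded pose from where the row before left it; what a row does not reach is not made up. A row lasts 1/12 s, in which the tool goes at most 41.7 mm and 7.16 degrees, less where a joint would pass 70% of its speed; a pose out of reach is approached as far as the arm can. A call is refused whole if a number of a shift passes 4.17 or a number of a turn 0.125, either way. A call with a gripper value outside its range is refused whole. OPENING is the opening in per cent of the stroke, from 0 (shut) to 100 (fully open), set as the call begins (- or left out, the last holds). The fingers move at their own pace and stop on an object; FORCE is the grip in N (left out, the last holds). Time passes only in rows, so rows that do not move let the fingers close. It gives the time, the measured TCP pose, the force, the opening and the grip force at its end, in the units of the state.
- get_obs(): the state, without advancing time (a new reading comes with each control period).
- snapshot(name): name is "scene" or "top" or "wrist"; returns a dict with "pixels" (400x640x3 uint8, red, green, blue), "fx", "fy", "cx", "cy" (pixels), "cam_to_world" (4x4, takes a point from camera to world coordinates); the wrist camera has in their place "T_tool_cam" (4x4, takes a point from camera to tool coordinates, whose origin is the TCP and whose axes are the flange's). Camera axes: x right, y up, looking along -z (the intrinsics and any distortion apply to the point x, -y, -z); pixel columns grow to the right and rows downward; lengths in m; the calibration is good to about 2 mm. A picture is of the moment at which its call begins: read the wrist's pose just before it. There is no depth.
- hand_in(): hands the job in; it is judged then, once.
The state is a dict: "time": time; "q": joint angles; "qvel": joint speeds; "joint_efforts": joint torques, N m; "position": TCP position; "orientation": TCP orientation; "wrist_force": force on the tool from outside, world axes, zero at the start; "moment": the same for the moment, N m; "grip_width": finger opening in m; "grip_force": force on a finger pad.
Only numpy, scipy, OpenCV 4.12 (cv2) and the standard library are available. Lean on these libraries where they do the work, as an engineer would, in place of code of your own. Each camera call takes 0.05 s, during which the arm holds its last target. There are 200 camera calls.

TASK

Open the tub of sanitising tablets: squeeze both blue side tabs of its safety cap fully in, turn the cap anticlockwise (seen from above) until you feel it come up against its stop, and lift it straight off the neck. Be gentle: never wrench, pull or push the cap hard against the neck. Set the cap down, right way up, in the middle of the steel tray, placing it rather than dropping it, let go, and leave the tins and the carton where they are.

Things in the scene. Friction and masses are not known exactly. Their poses are not given: they have to be found in the camera images.
- cap: Loose white safety cap, 46 mm across, 38 mm high, 60 to 100 g, with two blue spring tabs on opposite sides, along its own +y (left) and -y (right). z up. Origin on its axis at the height to grip the tabs: 29 mm above the lower rim, 9 mm below the flat top. Capped, it has 1.5 mm of play sideways and 2 mm upward. More than 40 N between cap and tub damages them.
- cap_top (a point): Centre of the cap's flat top; axes as the cap's. With both tabs held in, the cap turns freely anticlockwise (from above). After 35 to 72 degrees, depending on how tightly it was put on (not measurable beforehand), it meets a hard stop, to be felt. Only within the last 8 degrees before the stop can it be lifted off; short of that its lugs hold it down.
- tab_left (a joint): How far the +y tab is pressed in, m: 0 at rest, 0.006 fully in. Over both tabs the cap measures 66 mm at rest, 54 mm with both in. A tab's spring takes 2.4 N to start and 9.6 N when fully in, where the tab bottoms. Unless both tabs are well in (4.5 mm or more), their tails can catch on the tub's red posts and stop the turn early.
- tab_right (a joint): How far the -y tab is pressed in, m: 0 at rest, 0.006 fully in. Each tab is an upright plate 4 mm thick and 22 mm wide (along the cap's x), from 14 mm below to 10 mm above the cap's origin, with a 10 mm wide tail below it that ends 1 mm above the level of the cap's rim.
- jar: White tub with a yellow band, 96 mm across, fixed in a round steel holder (128 mm across, 8 mm high) on the bench. Origin on its axis at the bench, z up. Its flat shoulder lies 100 mm up; two red posts stand on it, 8 mm high (top at 108 mm), 29 to 35 mm off the axis. The capped tub has the cap's origin at 131 mm. Its yaw does not tell where the stop lies.
- mouth (a point): Centre of the top of the tub's grey neck, 136 mm above the bench, on the tub's axis. The neck with its lugs is 39 mm across and is the part that the cap covers, so the cap must rise at least 40 mm, straight up, to be clear of it.
- tray: Flat square steel tray, fixed, 170 mm square outside, walls 4 mm thick and 12 mm high. Origin at the centre of its underside, on the bench; its inner floor lies 4 mm higher. A cap standing on it has its origin 33 mm above the bench.
- tin_a: Bystander: food tin with a red label, 68 mm across, 75 mm high. Origin at the centre of its underside.
- tin_b: Bystander: food tin with a blue label, 68 mm across, 75 mm high. Origin at the centre of its underside.
- carton: Bystander: red carton, 50 x 90 x 50 mm (x, y, z). Origin at the centre of its underside.
Mind the look-alikes: they are no part of the job. Of the things that look like the cap, the smaller one is meant.

How it is judged:
On the way, in this order (a step that is already met when the one before it is completed fails the run):
1. both tabs are squeezed in at the same time while the cap still sits on its neck (value of joint each of tab_left, tab_right above 0.0045 m and z of cap in the frame of jar below 0.14 m), for 0.2 s.
2. the cap is lifted clear of the neck, in the fingers (z of cap in the frame of jar above 0.175 m and contact force between the fingers and cap above 1 N), for 0.05 s.
3. the cap is brought down to within 10 mm of the tray's floor, upright, still in the fingers (z of cap in the frame of tray below 0.043 m and horizontal distance between cap and tray below 0.05 m and angle between cap's own z axis and vertical below 0.35 rad and contact force between the fingers and cap above 1 N), for 0.05 s.
At the end, for the whole second after the job is handed in: The cap stands upright (within 0.1 rad) on the tray's floor, its axis within 45 mm of the tray's centre, at rest and released (horizontal distance between cap and tray below 0.045 m and z of cap in the frame of tray between 0.029 and 0.036 m and angle between cap's own z axis and vertical below 0.1 rad and linear speed of cap below 0.02 m/s and contact force between the fingers and cap below 0.1 N); the robot touches nothing.
It fails at once if the cap is forced against the tub or neck by more than 40 N (contact force between cap and jar above 40 N).
It fails at once if a bystander is shifted by more than 15 mm (distance of any of tin_a, tin_b, carton from where it was at the start of the episode above 0.015 m).
It also fails if it takes over 67 s, if anything falls off the work surface, if the arm or the gripper's body presses on something with over 40 N, if the wrist force passes 120 N, or if a joint passes its speed limit or range.

## Working session

There is one attempt and no reset: what is moved stays moved. The work goes in short steps, Python scripts to look and compute and a shell command to move; the robot and the scene stay as the last step left them, time stands still between calls to the robot, and variables do not carry over. Pictures are saved under pics/ and viewed, at most 10 in all, crops included, and the job is handed in when it is done.

```bash
mkdir -p pics; python3 - <<'E'
from workcell import get_obs, snapshot, grip_depth
import cv2,pickle
o=get_obs();print(o['position'],o['orientation'],grip_depth() if callable(grip_depth) else grip_depth,o['grip_width'],o['time'])
for n in("scene","top"):
    s=snapshot(n);pickle.dump(s,open(n+'.pkl','wb'));cv2.imwrite(f'pics/{n}0.png',s['pixels'][:,:,::-1])
    print(n,s['fx'],s['fy'],s['cx'],s['cy'],s['cam_to_world'],[k for k in s])
E
```

```text
[0.27716169 0.5597808  0.2306865 ] [-1.97823217e-04  2.27880822e-01  9.73688831e-01 -5.93789374e-04] 0.0187 0.08574535565244232 0.0
scene 444.25177835125044 444.25177835125044 316.6919130311785 201.3148374134807 [[-0.07590853 -0.67130572  0.7372832   1.38073382]
 [ 0.99711199 -0.0528553   0.05453433  0.06009039]
 [ 0.00236012  0.73929355  0.67337915  0.85737866]
 [ 0.          0.          0.          1.        ]] ['pixels', 'fx', 'fy', 'cx', 'cy', 'cam_to_world']
top 435.184552236569 435.184552236569 318.3453111190086 200.79189495413232 [[-0.01029008  0.98599311 -0.16646834  0.36694413]
 [-0.99988365 -0.00827112  0.01281695 -0.0088718 ]
 [ 0.01126055  0.16658086  0.9859635   1.16343683]
 [ 0.          0.          0.          1.        ]] ['pixels', 'fx', 'fy', 'cx', 'cy', 'cam_to_world']
```

View pics/scene0.png

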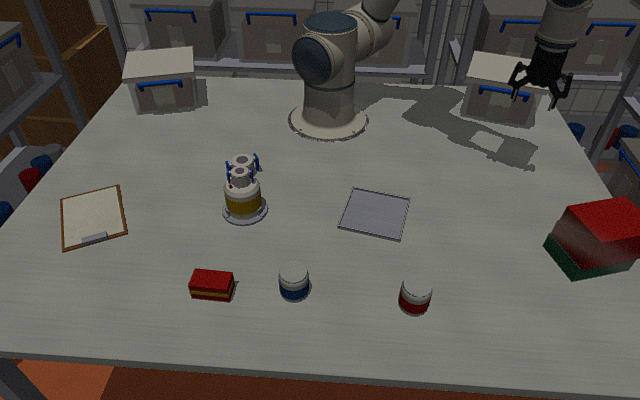

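View pics/top0.png

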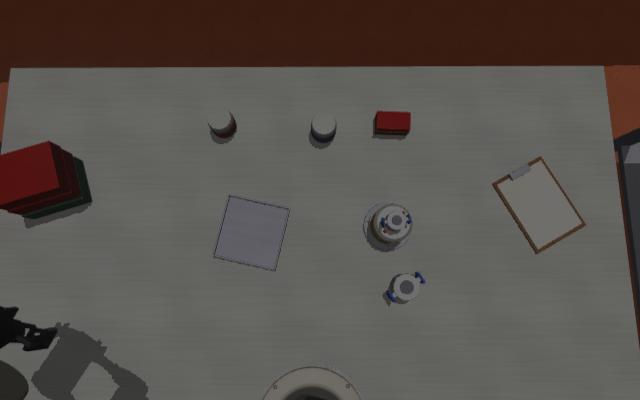

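The scene view shows two caps: A on the yellow-band tub (scene ~240,172; top ~396,221), and B standing behind it with no tub (scene ~243,160; top ~406,287), which is larger. I choose A, the smaller one on the tub, and check it in a crop.

```bash
cat > h.py <<'E'
import numpy as np,cv2,pickle
def ray(s,u,v,z,T=None):
    T=s['cam_to_world'] if T is None else T
    d=T[:3,:3]@np.array([(u-s['cx'])/s['fx'],-(v-s['cy'])/s['fy'],-1]);o=T[:3,3]
    return o+d*(z-o[2])/d[2]
E
python3 - <<'E'
from h import *
s=pickle.load(open('top.pkl','rb'));t=pickle.load(open('scene.pkl','rb'))
a=s['pixels'][180:310,350:450];b=t['pixels'][140:230,205:285]
a=cv2.resize(a,None,fx=4.4,fy=4.4,interpolation=2);b=cv2.resize(b,(int(80*4.4),int(90*4.4)),interpolation=2)
b=cv2.copyMakeBorder(b,0,a.shape[0]-b.shape[0],0,0,0)
cv2.imwrite('pics/crop1.png',np.clip(np.hstack([a,b])[:,:,::-1]*1.4,0,255).astype('uint8'))
print(ray(s,396,220.5,.14),ray(t,240,170,.14))
print('tray',ray(s,252,233,.01),[ray(s,*p,.012)[:2] for p in((230,196),(290,209),(275,270),(214,258))])
print('tins',ray(s,221,117,.075),ray(s,324,120,.075),ray(s,393,120,.05))
E
```

```text
[ 0.49078872 -0.20588242  0.14      ] [ 0.49046635 -0.20577075  0.14      ]
tray [0.47659293 0.15287406 0.01      ] [array([0.57637335, 0.21300154]), array([0.53973612, 0.05215902]), array([0.37908718, 0.09119846]), array([0.41174524, 0.25092913])]
tins [0.7750663  0.22926653 0.075     ] [ 0.76519085 -0.04004081  0.075     ] [ 0.77319523 -0.22602005  0.05      ]
```

View pics/crop1.png

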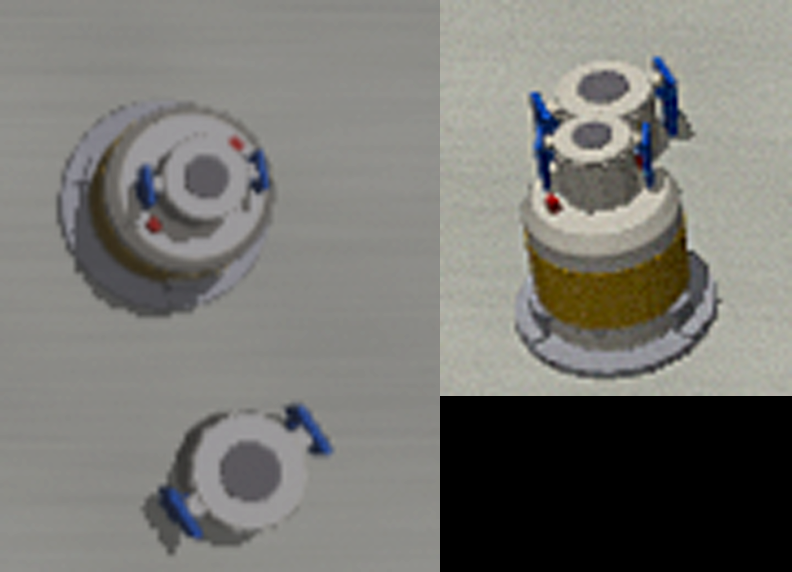

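The crop confirms it: A (crop 205,177 → top pixel 396.6,220.2) sits on the tub with red posts, its tabs at crop (147,186) and (261,171). The loose B (crop 250,472) is bigger, so it is the decoy. Moving above A.

```bash
python3 -m crank '{"travel":[[1.06,-3.8,0.1],[1.06,-3.8,0.1],[1.06,-3.8,0.1],[1.06,-3.8,0.1],[1.06,-3.8,0.1],[1.06,-3.8,0.1],[1.06,-3.8,0.1],[1.06,-3.8,0.1],[1.06,-3.8,0.1],[1.06,-3.8,0.1],[1.06,-3.8,0.1],[1.06,-3.8,0.1],[1.06,-3.8,0.1],[1.06,-3.8,0.1],[1.06,-3.8,0.1],[1.06,-3.8,0.1],[1.06,-3.8,0.1],[1.06,-3.8,0.1],[0,0,0],[0,0,0]],"rotation":[[0,0,-0.124],[0,0,-0.124],[0,0,-0.124],[0,0,-0.124],[0,0,-0.124],[0,0,-0.124],[0,0,-0.124],[0,0,-0.124],[0,0,-0.124],[0,0,-0.124],[0,0,-0.124],[0,0,-0.124],[0,0,-0.124],[0,0,-0.124],[0,0,-0.124],[0,0,-0.124],[0,0,-0.124],[0,0,-0.124],[0,0,-0.124],[0,0,-0.124]]}' 100 20
cat >> h.py <<'E'
from scipy.spatial.transform import Rotation as R
def tool(o):
    T=np.eye(4);w,x,y,z=o['orientation'];T[:3,:3]=R.from_quat([x,y,z,w]).as_matrix();T[:3,3]=o['position'];return T
def yaw(o): T=tool(o);return np.degrees(np.arctan2(T[1,1],T[0,1]))
E
cat > wr.py <<'E'
import sys;from h import *;from workcell import *
o=get_obs();s=snapshot("wrist");s['W']=tool(o)@np.array(s['T_tool_cam']);pickle.dump(s,open('w.pkl','wb'))
cv2.imwrite(f'pics/{sys.argv[1]}.png',np.clip(s['pixels'][:,:,::-1]*1.4,0,255).astype('uint8'))
print(o['time'],o['position'],'yaw',yaw(o),'tilt',tool(o)[:3,2],o['q'],s['W'])
E
python3 wr.py w1
```

```text
time: 1.77
position: [0.4684, -0.1261, 0.2489]
orientation: [-0.0, 0.995, 0.096, -0.0]
wrist_force: [-1.0, 0.5, -1.5]
grip_width: 0.0854
grip_force: 0.0
1.7667 [ 0.46840218 -0.12611914  0.24891878] yaw -78.98248271624786 tilt [-3.19092940e-04  2.41715873e-06 -9.99999949e-01] [-3.86110729e-01  2.77859490e-01  1.65461720e+00 -1.26070562e-04
  1.20941248e+00  9.92438228e-01] [[ 1.91340251e-01  9.29211627e-01  3.16156071e-01  5.49876093e-01]
 [-9.81523766e-01  1.81168028e-01  6.15568292e-02 -1.09373367e-01]
 [-7.80506264e-05 -3.22092997e-01  9.46708031e-01  3.91400643e-01]
 [ 0.00000000e+00  0.00000000e+00  0.00000000e+00  1.00000000e+00]]
```

View pics/w1.png

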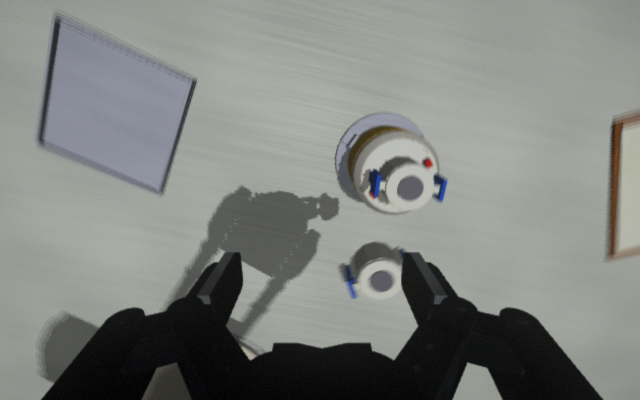

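The wrist view (slightly blurred, the arm was still settling) shows cap A at (410,187), its tabs at (375,184) and (441,188). That puts the tool yaw wanted at about -82.5°, agreeing with the top view. I'll move over it and look closer.

```bash
python3 -m crank '{"travel":[[0.5,-2,-1],[0.6,-2,-1],[0.6,-2,-1],[0.5,-2,-1],[0,0,-0.5],[0,0,-0.4],[0,0,0],[0,0,0],[0,0,0]],"rotation":[[0,0,-0.03],[0,0,-0.031],[0,0,0],[0,0,0],[0,0,0],[0,0,0],[0,0,0],[0,0,0],[0,0,0]]}' 
python3 wr.py w2
```

```text
time: 2.57
position: [0.4902, -0.2031, 0.2007]
orientation: [0.0, 0.997, 0.071, 0.0]
wrist_force: [0.7, 0.4, -0.5]
grip_width: 0.0854
grip_force: 0.0
2.5667 [ 0.4901755  -0.20313576  0.20074878] yaw -81.84365252505027 tilt [ 3.70611172e-04 -8.76860028e-05 -9.99999927e-01] [-5.05499054e-01  3.96051016e-01  1.61727729e+00  1.13719333e-04
  1.12789763e+00  9.22893413e-01] [[ 1.42108223e-01  9.37321003e-01  3.18173838e-01  5.72237790e-01]
 [-9.89851110e-01  1.34507939e-01  4.58518720e-02 -1.90443328e-01]
 [ 1.81015630e-04 -3.21460655e-01  9.46922919e-01  3.43285778e-01]
 [ 0.00000000e+00  0.00000000e+00  0.00000000e+00  1.00000000e+00]]
```

View pics/w2.png

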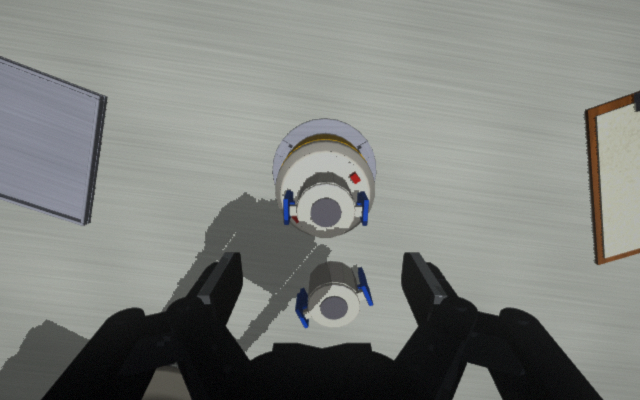

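Cap A is now at (326,212), with tabs at (289,209) and (364,208), parallel to the fingers' line. B is at (333,307), just behind.

```bash
python3 - <<'E'
from h import *
s=pickle.load(open('w.pkl','rb'))
for p in((326,212),(289,209),(364,208)): print(ray(s,*p,.14,s['W']))
for z in (0.06,.1,.15): print('B',ray(s,333,307,z,s['W']))
t=pickle.load(open('top.pkl','rb'))
for z in (0.06,.1,.15): print('B',ray(t,406.5,287,z))
E
```

```text
[ 0.49273662 -0.20535758  0.14      ]
[ 0.49113044 -0.17651911  0.14      ]
[ 0.50022874 -0.23407147  0.14      ]
B [ 0.33829256 -0.23825878  0.06      ]
B [ 0.37132567 -0.23150723  0.1       ]
B [ 0.41261705 -0.22306779  0.15      ]
B [ 0.33336731 -0.24083267  0.06      ]
B [ 0.33458449 -0.232424    0.1       ]
B [ 0.33610595 -0.22191317  0.15      ]
```

```bash
python3 -m crank '{"travel":[[0.2,-0.25,-1],[0,0,-1],[0,0,0],[0,0,0],[0,0,0],[0,0,0]],"rotation":[[0,0,0.006],[0,0,0],[0,0,0],[0,0,0],[0,0,0],[0,0,0]]}' 64
python3 -c "
from workcell import *;print(grip_depth,get_obs()['position'])"
python3 -m crank '{"travel":[[0,0,0],[0,0,0],[0,0,0],[0,0,0],[0,0,0],[0,0,0]],"rotation":[[0,0,0],[0,0,0],[0,0,0],[0,0,0],[0,0,0],[0,0,0]]}' 100
python3 -c "
from workcell import *;print(grip_depth,get_obs()['position'])"
```

```text
time: 3.12
position: [0.4922, -0.2064, 0.1804]
orientation: [0.0, 0.997, 0.073, 0.0]
wrist_force: [0.1, -0.6, -0.2]
grip_width: 0.0546
grip_force: 0.0
0.0187 [ 0.49224663 -0.20643549  0.18039553]
time: 3.62
position: [0.4922, -0.2064, 0.1803]
orientation: [0.0, 0.997, 0.073, 0.0]
wrist_force: [0.5, 0.4, -0.3]
grip_width: 0.0854
grip_force: 0.0
0.0187 [ 0.49216682 -0.20641878  0.18032029]
```

```bash
python3 -m crank '{"travel":[[0,0.08,-1.5],[0,0,-1.5],[0,0,-1.5],[0,0,-1],[0,0,-1],[0,0,-0.5],[0,0,0],[0,0,0]],"rotation":[[0,0,0],[0,0,0],[0,0,0],[0,0,0],[0,0,0],[0,0,0],[0,0,0],[0,0,0]]}' 100
python3 -m crank '{"travel":[[0,0,0],[0,0,0],[0,0,0],[0,0,0],[0,0,0],[0,0,0],[0,0,0],[0,0,0],[0,0,0],[0,0,0]],"rotation":[[0,0,0],[0,0,0],[0,0,0],[0,0,0],[0,0,0],[0,0,0],[0,0,0],[0,0,0],[0,0,0],[0,0,0]]}' 40 25
python3 wr.py w3; python3 -c "from workcell import *;print(get_obs()['moment'])"
```

```text
time: 4.28
position: [0.4923, -0.2057, 0.1104]
orientation: [-0.0, 0.997, 0.073, -0.0]
wrist_force: [0.9, 1.2, 0.7]
grip_width: 0.0857
grip_force: 0.0
time: 5.12
position: [0.4927, -0.2059, 0.1113]
orientation: [0.0, 0.997, 0.073, 0.001]
wrist_force: [-1.6, 1.4, 10.9]
grip_width: 0.0534
grip_force: 27.2
5.1167 [ 0.49272792 -0.20589252  0.11133751] yaw -81.5941776161102 tilt [ 1.68050350e-03 -8.44764915e-04 -9.99998231e-01] [-5.07699671e-01  5.20839069e-01  1.70481742e+00  9.94927645e-05
  9.14056934e-01  9.16325877e-01] [[ 0.14641774  0.93714619  0.31673152  0.57455157]
 [-0.98922222  0.13834776  0.04795104 -0.19273618]
 [ 0.00111803 -0.32033874  0.9473024   0.25397207]
 [ 0.          0.          0.          1.        ]]
[ 0.20285539  0.20890107 -0.07774763]
```

View pics/w3.png

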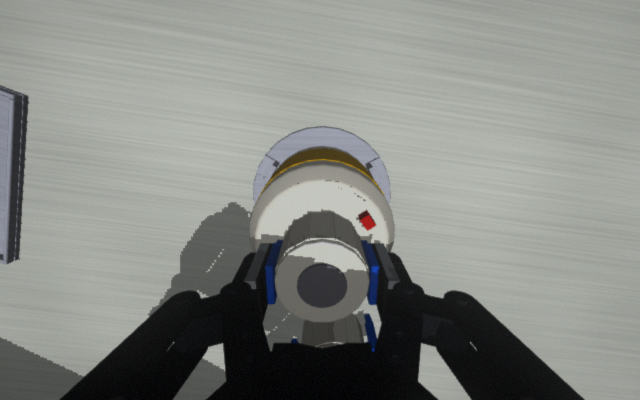

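The cap is gripped with both blue tabs pressed in (width 53.4 mm), its top at (322,285), centred between the pads. There is about 11 N of downward push, so I'll rise 1 mm, then turn up to the known free range.

```bash
cat > st.py <<'E'
from h import *;from workcell import get_obs
o=get_obs();c=o['position'];print('yaw %.2f'%yaw(o),'F',np.round(o['wrist_force'],1),'M',np.round(o['moment'],3),'pos',np.round(c,4),'w %.4f t %.1f q6 %.2f'%(o['grip_width'],o['time'],o['q'][5]))
E
python3 -m crank '{"travel":[[0,0,0.1],[0,0,0],[0,0,0]],"rotation":[[0,0,0],[0,0,0],[0,0,0]]}' >/dev/null; python3 st.py
python3 -m crank '{"travel":[[0,0,0],[0,0,0],[0,0,0],[0,0,0],[0,0,0],[0,0,0]],"rotation":[[0,0,0.05],[0,0,0.05],[0,0,0.05],[0,0,0.05],[0,0,0],[0,0,0]]}' >/dev/null; python3 st.py
```

```text
yaw -81.59 F [1.5 0.4 1.5] M [-0.004 -0.101  0.05 ] pos [ 0.4923 -0.2057  0.1115] w 0.0534 t 5.4 q6 0.92
yaw -70.22 F [-0.4  0.1  3.7] M [ 0.02  -0.014  0.029] pos [ 0.4923 -0.2057  0.1114] w 0.0533 t 5.9 q6 0.72
```

```bash

python3 -m crank '{"travel":[[0,0,0],[0,0,0],[0,0,0],[0,0,0],[0,0,0],[0,0,0],[0,0,0],[0,0,0],[0,0,0]],"rotation":[[0,0,0.05],[0,0,0.05],[0,0,0.05],[0,0,0.05],[0,0,0.05],[0,0,0.05],[0,0,0.05],[0,0,0],[0,0,0]]}' >/dev/null; python3 st.py
python3 -m crank '{"travel":[[0,0,0],[0,0,0],[0,0,0],[0,0,0]],"rotation":[[0,0,0.04],[0,0,0],[0,0,0],[0,0,0]]}' >/dev/null; python3 st.py
```

```text
yaw -50.24 F [0.2 0.2 6. ] M [ 0.019 -0.002  0.034] pos [ 0.4923 -0.2057  0.1114] w 0.0535 t 6.7 q6 0.37
yaw -47.97 F [-0.1 -0.3  5. ] M [0.03  0.02  0.062] pos [ 0.4923 -0.2057  0.1114] w 0.0535 t 7.0 q6 0.33
```

```bash
echo "
import sys; sys.exit(abs(o['moment'][2])>0.2 or abs(o['wrist_force'][2])>12)" >> st.py
python3 -m crank '{"travel":[[0,0,0.03],[0,0,0],[0,0,0]],"rotation":[[0,0,0.03],[0,0,0],[0,0,0]]}' >/dev/null; python3 st.py &&
python3 -m crank '{"travel":[[0,0,0],[0,0,0],[0,0,0]],"rotation":[[0,0,0.03],[0,0,0],[0,0,0]]}' >/dev/null && python3 st.py &&
python3 -m crank '{"travel":[[0,0,0],[0,0,0],[0,0,0]],"rotation":[[0,0,0.03],[0,0,0],[0,0,0]]}' >/dev/null && python3 st.py &&
python3 -m crank '{"travel":[[0,0,0],[0,0,0],[0,0,0]],"rotation":[[0,0,0.03],[0,0,0],[0,0,0]]}' >/dev/null && python3 st.py &&
python3 -m crank '{"travel":[[0,0,0],[0,0,0],[0,0,0]],"rotation":[[0,0,0.03],[0,0,0],[0,0,0]]}' >/dev/null && python3 st.py &&
python3 -m crank '{"travel":[[0,0,0],[0,0,0],[0,0,0]],"rotation":[[0,0,0.03],[0,0,0],[0,0,0]]}' >/dev/null && python3 st.py
```

```text
yaw -46.22 F [0.  1.  2.2] M [ 0.045 -0.022  0.043] pos [ 0.492  -0.2055  0.1115] w 0.0535 t 7.2 q6 0.30False
```

```bash
sed -i 's/sys.exit(\(.*\))$/sys.exit(int(\1))/' st.py
python3 -m crank '{"travel":[[0,0,0],[0,0,0],[0,0,0]],"rotation":[[0,0,0.03],[0,0,0],[0,0,0]]}' >/dev/null && python3 st.py &&
python3 -m crank '{"travel":[[0,0,0],[0,0,0],[0,0,0]],"rotation":[[0,0,0.03],[0,0,0],[0,0,0]]}' >/dev/null && python3 st.py &&
python3 -m crank '{"travel":[[0,0,0],[0,0,0],[0,0,0]],"rotation":[[0,0,0.03],[0,0,0],[0,0,0]]}' >/dev/null && python3 st.py &&
python3 -m crank '{"travel":[[0,0,0],[0,0,0],[0,0,0]],"rotation":[[0,0,0.03],[0,0,0],[0,0,0]]}' >/dev/null && python3 st.py &&
python3 -m crank '{"travel":[[0,0,0],[0,0,0],[0,0,0]],"rotation":[[0,0,0.03],[0,0,0],[0,0,0]]}' >/dev/null && python3 st.py &&
python3 -m crank '{"travel":[[0,0,0],[0,0,0],[0,0,0]],"rotation":[[0,0,0.03],[0,0,0],[0,0,0]]}' >/dev/null && python3 st.py
```

```text
yaw -44.47 F [-0.5  0.2  1. ] M [ 0.026 -0.066  0.055] pos [ 0.4921 -0.2056  0.1115] w 0.0534 t 7.5 q6 0.27
yaw -42.73 F [-0.1  0.4  0.5] M [-0.004 -0.052 -0.004] pos [ 0.4921 -0.2056  0.1115] w 0.0537 t 7.8 q6 0.24
yaw -41.01 F [-0.1  0.3 -0.6] M [-0.009 -0.023 -0.03 ] pos [ 0.4921 -0.2056  0.1115] w 0.0533 t 8.0 q6 0.21
yaw -39.29 F [ 0.2 -0.6  0.8] M [ 0.039 -0.007 -0.039] pos [ 0.4921 -0.2056  0.1115] w 0.0530 t 8.2 q6 0.18
yaw -37.57 F [-0.   0.1  0.5] M [ 0.008 -0.035 -0.042] pos [ 0.4921 -0.2055  0.1115] w 0.0538 t 8.5 q6 0.15
yaw -35.85 F [ 0.   0.3 -1. ] M [ 0.007 -0.015  0.032] pos [ 0.4921 -0.2056  0.1115] w 0.0534 t 8.8 q6 0.12
```

```bash

python3 -m crank '{"travel":[[0,0,0],[0,0,0],[0,0,0]],"rotation":[[0,0,0.03],[0,0,0],[0,0,0]]}' >/dev/null && python3 st.py &&
python3 -m crank '{"travel":[[0,0,0],[0,0,0],[0,0,0]],"rotation":[[0,0,0.03],[0,0,0],[0,0,0]]}' >/dev/null && python3 st.py &&
python3 -m crank '{"travel":[[0,0,0],[0,0,0],[0,0,0]],"rotation":[[0,0,0.03],[0,0,0],[0,0,0]]}' >/dev/null && python3 st.py &&
python3 -m crank '{"travel":[[0,0,0],[0,0,0],[0,0,0]],"rotation":[[0,0,0.03],[0,0,0],[0,0,0]]}' >/dev/null && python3 st.py &&
python3 -m crank '{"travel":[[0,0,0],[0,0,0],[0,0,0]],"rotation":[[0,0,0.03],[0,0,0],[0,0,0]]}' >/dev/null && python3 st.py &&
python3 -m crank '{"travel":[[0,0,0],[0,0,0],[0,0,0]],"rotation":[[0,0,0.03],[0,0,0],[0,0,0]]}' >/dev/null && python3 st.py &&
python3 -m crank '{"travel":[[0,0,0],[0,0,0],[0,0,0]],"rotation":[[0,0,0.03],[0,0,0],[0,0,0]]}' >/dev/null && python3 st.py &&
python3 -m crank '{"travel":[[0,0,0],[0,0,0],[0,0,0]],"rotation":[[0,0,0.03],[0,0,0],[0,0,0]]}' >/dev/null && python3 st.py
```

```text
yaw -34.13 F [ 1.  -0.2 -0.4] M [-0.014 -0.079  0.028] pos [ 0.4922 -0.2056  0.1116] w 0.0533 t 9.0 q6 0.09
yaw -32.41 F [ 2.4 -0.1 -1.4] M [-0.121 -0.304 -0.002] pos [ 0.4924 -0.2057  0.1116] w 0.0533 t 9.2 q6 0.06
yaw -30.70 F [ 3.7 -1.2 -1.8] M [-0.129 -0.548 -0.167] pos [ 0.4924 -0.2057  0.1116] w 0.0533 t 9.5 q6 0.03
yaw -28.98 F [ 3.4  0.4 -1.7] M [-0.108 -0.717 -0.521] pos [ 0.4924 -0.2057  0.1116] w 0.0533 t 9.8 q6 -0.00
```

The stop is felt at yaw ≈ -31° (≈50° of turn). I'll ease off the torque, then try a gentle lift.

```bash

python3 -m crank '{"travel":[[0,0,0],[0,0,0],[0,0,0],[0,0,0]],"rotation":[[0,0,-0.03],[0,0,-0.03],[0,0,0],[0,0,0]]}' >/dev/null && python3 st.py &&
python3 -m crank '{"travel":[[0,0,0.1],[0,0,0.1],[0,0,0],[0,0,0]],"rotation":[[0,0,0],[0,0,0],[0,0,0],[0,0,0]]}' >/dev/null && python3 st.py &&
python3 -m crank '{"travel":[[0,0,0.1],[0,0,0],[0,0,0]],"rotation":[[0,0,0],[0,0,0],[0,0,0]]}' >/dev/null && python3 st.py
```

```text
yaw -32.31 F [ 3.4 -0.6 -1. ] M [-0.211 -0.579 -0.097] pos [ 0.4922 -0.2057  0.1116] w 0.0533 t 10.1 q6 0.06
yaw -32.30 F [ 3.7 -0.3 -0.3] M [-0.04  -0.585 -0.017] pos [ 0.4922 -0.2056  0.1137] w 0.0537 t 10.4 q6 0.06
yaw -32.31 F [ 4.4 -0.2  0. ] M [-0.034 -0.564 -0.062] pos [ 0.4922 -0.2056  0.1147] w 0.0532 t 10.7 q6 0.06
```

```bash

python3 -m crank '{"travel":[[0.03,0,0.1],[0,0,0.1],[0,0,0],[0,0,0]],"rotation":[[0,0,0],[0,0,0],[0,0,0],[0,0,0]]}' >/dev/null && python3 st.py &&
python3 -m crank '{"travel":[[0,0,0.3],[0,0,0.4],[0,0,0.4],[0,0,0.4],[0,0,0]],"rotation":[[0,0,0],[0,0,0],[0,0,0],[0,0,0],[0,0,0]]}' >/dev/null && python3 st.py &&
python3 -m crank '{"travel":[[0,0,0.6],[0,0,0.8],[0,0,0.8],[0,0,0.8],[0,0,0.8],[0,0,0.6],[0,0,0]],"rotation":[[0,0,0],[0,0,0],[0,0,0],[0,0,0],[0,0,0],[0,0,0],[0,0,0]]}' >/dev/null && python3 st.py; python3 wr.py w4
```

```text
yaw -32.31 F [ 1.5  0.2 -0.5] M [ 0.017 -0.276 -0.05 ] pos [ 0.4923 -0.2056  0.1167] w 0.0531 t 11.0 q6 0.06
yaw -32.31 F [-0.  -0.7 -0.7] M [ 0.001 -0.046 -0.01 ] pos [ 0.4927 -0.2058  0.1325] w 0.0529 t 11.4 q6 0.06
yaw -32.31 F [-0.  -1.  -1.2] M [ 0.042  0.008 -0.065] pos [ 0.493  -0.2059  0.1771] w 0.0534 t 12.0 q6 0.06
12.0 [ 0.49304978 -0.20593082  0.17709269] yaw -32.311807493298 tilt [ 0.00187433 -0.00108417 -0.99999766] [-5.07394994e-01  4.29446428e-01  1.63800235e+00 -4.19514956e-05
  1.07197889e+00  5.65723704e-02] [[ 0.84527755  0.50634443  0.17064928  0.53729001]
 [-0.53432582  0.80021011  0.27232278 -0.13501329]
 [ 0.00133384 -0.32137065  0.94695255  0.3196071 ]
 [ 0.          0.          0.          1.        ]]
```

View pics/w4.png

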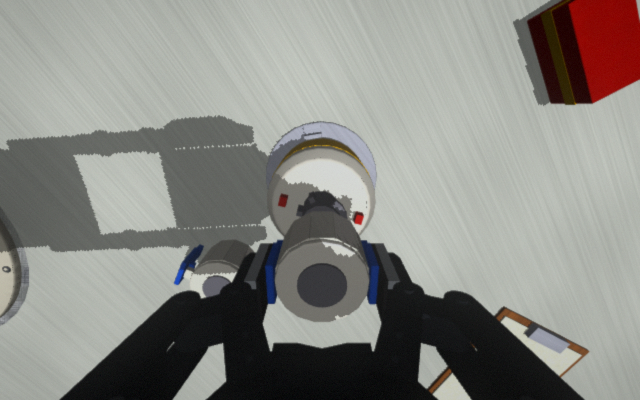

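The cap is off: it sits upright between the pads (322,285), with the bare grey neck and both red posts visible below. Carrying it to the tray.

```bash

python3 -m crank '{"travel":[[0,0.6,0.3],[-0.1,1.8,0.3],[-0.1,2.6,0],[-0.1,3,0],[-0.2,3,0],[-0.2,3,0],[-0.2,3,0],[-0.2,3,0],[-0.2,3,0],[-0.1,3,0],[-0.1,3,0],[-0.1,2.6,0],[-0.1,2,0],[-0.1,1.4,0],[0,0.7,0],[0,0,0],[0,0,0],[0,0,0]],"rotation":[[0,0,0],[0,0,0],[0,0,0],[0,0,0],[0,0,0],[0,0,0],[0,0,0],[0,0,0],[0,0,0],[0,0,0],[0,0,0],[0,0,0],[0,0,0],[0,0,0],[0,0,0],[0,0,0],[0,0,0],[0,0,0]]}' ; python3 st.py
python3 - <<'E'
from h import *;from workcell import *
s=snapshot("top");cv2.imwrite('pics/top2.png',cv2.resize(np.clip(s['pixels'][140:300,170:330,::-1]*1.4,0,255).astype('uint8'),(560,560)))
E
```

```text
time: 13.55
position: [0.4744, 0.1507, 0.1815]
orientation: [0.0, 0.876, 0.482, -0.0]
wrist_force: [-0.9, -0.7, 0.5]
grip_width: 0.0531
grip_force: 27.4
yaw -32.34 F [-0.9 -0.7  0.5] M [0.001 0.008 0.005] pos [0.4744 0.1507 0.1815] w 0.0531 t 13.6 q6 0.75
```

View pics/top2.png

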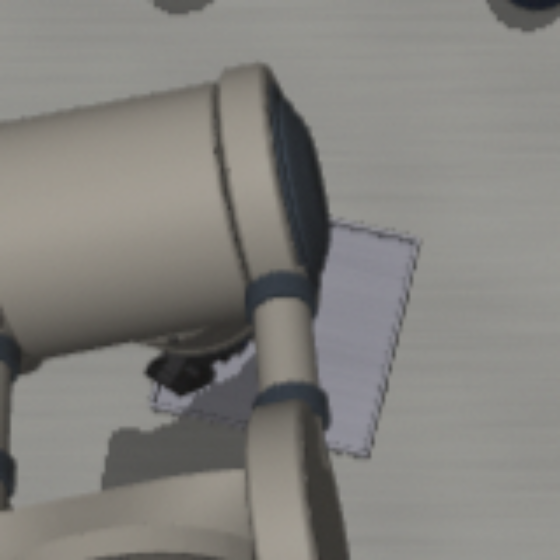

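The arm hides most of the tray in the top view, but the tray is plainly under it and the measured TCP is 2 mm from its centre. Lowering.

```bash

python3 -m crank '{"travel":[[0.2,0.1,-0.7],[0,0,-1.5],[0,0,-2],[0,0,-2],[0,0,-2],[0,0,-2],[0,0,-2],[0,0,-1.5],[0,0,-1],[0,0,-0.8],[0,0,-0.4],[0,0,-0.2],[0,0,0],[0,0,0]],"rotation":[[0,0,0],[0,0,0],[0,0,0],[0,0,0],[0,0,0],[0,0,0],[0,0,0],[0,0,0],[0,0,0],[0,0,0],[0,0,0],[0,0,0],[0,0,0],[0,0,0]]}' >/dev/null; python3 st.py; echo "sys.exit(0)">/dev/null
sed 's/>12/>3.5/' st.py > st3.py
python3 -m crank '{"travel":[[0,0,-0.2],[0,0,-0.1],[0,0,0],[0,0,0]],"rotation":[[0,0,0],[0,0,0],[0,0,0],[0,0,0]]}' >/dev/null; python3 st3.py &&
python3 -m crank '{"travel":[[0,0,-0.1],[0,0,0],[0,0,0]],"rotation":[[0,0,0],[0,0,0],[0,0,0]]}' >/dev/null && python3 st3.py &&
python3 -m crank '{"travel":[[0,0,-0.1],[0,0,0],[0,0,0]],"rotation":[[0,0,0],[0,0,0],[0,0,0]]}' >/dev/null && python3 st3.py &&
python3 -m crank '{"travel":[[0,0,-0.1],[0,0,0],[0,0,0]],"rotation":[[0,0,0],[0,0,0],[0,0,0]]}' >/dev/null && python3 st3.py &&
python3 -m crank '{"travel":[[0,0,-0.1],[0,0,0],[0,0,0]],"rotation":[[0,0,0],[0,0,0],[0,0,0]]}' >/dev/null && python3 st3.py
```

```text
yaw -32.32 F [ 0.4 -0.2 -0.4] M [-0.034 -0.016  0.019] pos [0.4768 0.1525 0.0211] w 0.0536 t 14.8 q6 0.75
yaw -32.31 F [ 0.1  0.1 -0.9] M [ 0.009 -0.002  0.074] pos [0.4765 0.1524 0.0177] w 0.0529 t 15.1 q6 0.75
yaw -32.31 F [ 0.5  0.5 -1. ] M [-0.022 -0.009 -0.041] pos [0.4764 0.1524 0.0166] w 0.0533 t 15.3 q6 0.75
yaw -32.31 F [ 0.   0.  -0.4] M [-0.029 -0.051  0.01 ] pos [0.4764 0.1524 0.0155] w 0.0528 t 15.6 q6 0.75
yaw -32.32 F [-0.3  0.5 -0.3] M [ 0.004 -0.045  0.017] pos [0.4764 0.1524 0.0145] w 0.0531 t 15.8 q6 0.75
yaw -32.31 F [-0.7  0.9 -0.6] M [-0.011  0.023  0.03 ] pos [0.4765 0.1524 0.0136] w 0.0531 t 16.1 q6 0.75
```

```bash

python3 -m crank '{"travel":[[0,0,-0.05],[0,0,0],[0,0,0]],"rotation":[[0,0,0],[0,0,0],[0,0,0]]}' >/dev/null; python3 st3.py &&
python3 -m crank '{"travel":[[0,0,-0.05],[0,0,0],[0,0,0]],"rotation":[[0,0,0],[0,0,0],[0,0,0]]}' >/dev/null && python3 st3.py &&
python3 -m crank '{"travel":[[0,0,-0.05],[0,0,0],[0,0,0]],"rotation":[[0,0,0],[0,0,0],[0,0,0]]}' >/dev/null && python3 st3.py &&
python3 -m crank '{"travel":[[0,0,-0.05],[0,0,0],[0,0,0]],"rotation":[[0,0,0],[0,0,0],[0,0,0]]}' >/dev/null && python3 st3.py &&
python3 -m crank '{"travel":[[0,0,-0.05],[0,0,0],[0,0,0]],"rotation":[[0,0,0],[0,0,0],[0,0,0]]}' >/dev/null && python3 st3.py &&
python3 -m crank '{"travel":[[0,0,-0.05],[0,0,0],[0,0,0]],"rotation":[[0,0,0],[0,0,0],[0,0,0]]}' >/dev/null && python3 st3.py
```

```text
yaw -32.31 F [-2.3 -1.   8.8] M [-0.074  0.195  0.015] pos [0.4765 0.1524 0.0134] w 0.0535 t 16.4 q6 0.75
```

The cap has touched down (8.8 N). Releasing and retreating straight up.

```bash

python3 -m crank '{"travel":[[0,0,0],[0,0,0],[0,0,0],[0,0,0],[0,0,0],[0,0,0],[0,0,0],[0,0,0]],"rotation":[[0,0,0],[0,0,0],[0,0,0],[0,0,0],[0,0,0],[0,0,0],[0,0,0],[0,0,0]]}' 100; python3 st.py
python3 -m crank '{"travel":[[0,0,0.4],[0,0,0.8],[0,0,1],[0,0,1.5],[0,0,2],[0,0,2],[0,0,2],[0,0,2],[0,0,1],[0,0,0],[0,0,0],[0,0,0]],"rotation":[[0,0,0],[0,0,0],[0,0,0],[0,0,0],[0,0,0],[0,0,0],[0,0,0],[0,0,0],[0,0,0],[0,0,0],[0,0,0],[0,0,0]]}' >/dev/null; python3 wr.py w5
```

```text
time: 17.02
position: [0.4765, 0.1524, 0.0131]
orientation: [-0.0, 0.876, 0.482, 0.0]
wrist_force: [-0.0, 0.2, 0.8]
grip_width: 0.0854
grip_force: 0.0
yaw -32.32 F [-0.   0.2  0.8] M [-0.058  0.014 -0.014] pos [0.4765 0.1524 0.0131] w 0.0854 t 17.0 q6 0.75
18.0167 [0.47615783 0.15232061 0.14006698] yaw -32.3138544272374 tilt [-1.45652081e-04 -4.51465142e-05 -9.99999988e-01] [ 1.90117820e-01  4.40390230e-01  1.75773979e+00 -2.07593477e-05
  9.43614196e-01  7.54113152e-01] [[ 8.45257929e-01  5.05725011e-01  1.72572437e-01  5.20688628e-01]
 [-5.34357718e-01  8.00524993e-01  2.71332940e-01  2.23088401e-01]
 [-9.28694751e-04 -3.21561733e-01  9.46888161e-01  2.82565114e-01]
 [ 0.00000000e+00  0.00000000e+00  0.00000000e+00  1.00000000e+00]]
```

View pics/w5.png

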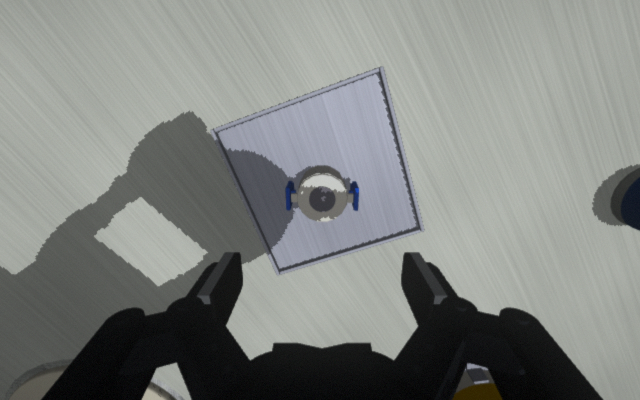

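The cap stands upright mid-tray (322,198), with its tabs sprung back out and the gripper clear.

```bash
python3 -c "
from workcell import hand_in;print(hand_in())"
```

```text
the job is handed in; nothing more can be done
None
```

The job is handed in (no verdict came back): the cap is off the tub and standing upright and released near the middle of the tray, and the arm never went near the tins or carton.

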